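# Index the penetrometer table to the next fresh spot

## Task

The foot of the penetrometer's plunger rod still stands on the hardened cement disc: lift the rod by its knob well clear of the disc before the table is moved, and leave it up while the table turns. Then turn the table click by click until the fourth post is settled at the index nose behind the table, so that the fourth test spot lies under the rod (the tall post counts as the first; count the posts counter-clockwise, seen from above), and leave it there. Last, lower the rod gently until its foot rests on the disc again, leaving the ring, spatula and timer beside the instrument alone.

Things in the scene. Friction and masses are not known exactly. Their poses are not given: they have to be found in the camera images.
- penetrometer: Grey fixed stand, base 290 x 200 mm, 20 mm high. Origin on the table's axis at worktop level, z up; its +x points from the axis to the steel column at the back (150 mm from the axis, 24 mm across, 194 mm high). A 24 mm wide arm, 142 to 170 mm up, runs from the column to the rod's guide boss (34 mm across, top 178 mm up). Nothing overhangs the front and sides of the table.
- turntable: Round aluminium table, 208 mm across, top 42 mm above the worktop; turns endlessly either way, eight clicks a turn (45 degrees). A spring detent pulls it into the nearest click; about 5 N at a post pushes it over to the next. It starts in any of several clicks. Origin on the axis at worktop level, z up, x toward the tall post. Its posts can be gripped or pushed from above in front and at the sides.
- tall_post (a point): Centre, half-way up (69 mm above the worktop), of the first post, 54 mm tall. Eight round steel finger posts, 10 mm across (foot 16 mm, 4 mm high), stand on the table 90 mm from its axis, 45 degrees apart; the other seven are 34 mm tall. Each stands on the radius of its test spot (20 mm from the axis).
- fourth_post (a point): The fourth post, 135 degrees counter-clockwise (seen from above) from the tall one: its centre, half-way up (59 mm above the worktop).
- index_point (a point): Fixed point at the index nose of the stand: where the centre of a post stands (59 mm above the worktop, 90 mm from the axis, on the column's side) when its test spot is under the rod and the table is settled in a click.
- cement_disc: Hardened cement disc, 69 mm across, in a steel ring mould (92 mm across, top 87 mm above the worktop) on a square plate in the middle of the table. Its face was struck off by hand and slopes, within 3 mm of the ring's top: where the foot meets it at a new spot must be felt. Origin in the disc on the table's axis. Small dark marks on the face are at spots one to three.
- rod_knob (a point): Centre of the round knurled knob on the top of the vertical plunger rod (20 mm from the table's axis, on the column's side): 28 mm across, 24 mm high, 207 mm above the worktop at the start, when the free gap between boss and knob is 17 mm.
- rod (a joint): Height of the rod in m: about 0 at the start, with its foot on the disc; grows upward, from -0.008 to 0.042. A friction bush holds the rod (3 N) at any height: about 9 N lifts it, about 3 N pushes it down. On the disc at another spot it may read a few mm more or less.
- rod_foot: Slender steel foot of the rod, 5 mm across at its lower end, origin at the lower end, z up.
- spare_ring: Bystander: loose steel ring mould, 92 mm across, 40 mm high, origin at the centre of its underside.
- flat_spatula: Bystander: loose spatula, 263 x 25 x 21 mm, lying flat, origin under its middle.
- lab_timer: Bystander: loose white timer, 60 x 64 x 20 mm, origin at the centre of its underside.

How it is judged:
On the way, in this order (a step that is already met when the one before it is completed fails the run):
1. the rod has been lifted at least 15 mm off the disc before the table was turned on from its click (value of joint rod above 0.015 m and distance of tall_post from where it was at the start of the episode below 0.045 m), for 0.2 s.
2. with the rod still up (10 mm or more), the fourth post has settled at the index nose, within 6 mm, and the fingers are off the table (value of joint rod above 0.01 m and horizontal distance between fourth_post and index_point below 0.006 m and contact force between the fingers and turntable below 0.1 N), for 0.3 s.
At the end, for the whole second after the job is handed in: The fourth post stands at the index nose within 6 mm, the table is still, and the foot of the rod rests on the disc (it touches the disc with at least 0.3 N) (horizontal distance between fourth_post and index_point below 0.006 m and contact force between rod_foot and cement_disc above 0.3 N and value of joint rod below 0.006 m and velocity of joint rod below 0.01 m/s and angular speed of turntable below 0.05 rad/s).
It fails at once if the foot is pressed on the disc with more than 25 N (contact force between rod_foot and cement_disc above 25 N).
It fails at once if a bystander (spare ring, spatula or timer) is shifted more than 25 mm (distance of any of spare_ring, flat_spatula, lab_timer from where it was at the start of the episode above 0.025 m).
It also fails if it takes over 56 s, if anything falls off the work surface, if the arm or the gripper's body presses on something with over 40 N, if the wrist force passes 120 N, or if a joint passes its speed limit or range.

## Robot

A 6-joint arm with a two-finger parallel gripper is mounted at the origin on a cart in front of the work surface, level with it; the furniture and walls round the work are solid. World frame = base frame: x ahead of the robot, y to its left, z up, the work surface at z = 0. Lengths are in m, angles in rad, forces in N, time in s.
With the tool pointing down it reaches from about 0.325 to 0.925 m from the base axis. Payload 3.1 kg.
Tool frame: the origin (TCP) lies midway between the tips of the shut fingers; the grasp point (between the pads) lies 19 mm behind it; z points along the fingers, y is the line along which they close (so a half turn about z gives the same grasp; the last joint's range is limited). The gripper opens to 85 mm and grips with 20 to 120 N. Pads are 22 mm wide; open, the fingers measure 114 mm over their backs; the gripper's body (76 mm by 85 mm) begins 54 mm behind the grasp point. The pads swing forward as they close: fully open they stand 13 mm farther back than shut.
Start: joints at [1.066, 0.217, 1.613, -0, 1.311, -0.112], TCP at [0.239, 0.577, 0.231] pointing down, gripper open.
Joint ranges: [-2.75, 2.75], [-0.78, 2.1], [0.31, 2.55], [-1.13, 4.27], [0.13, 2.63], [-2.58, 2.58]. Speed limits (rad/s): [2.79, 2.79, 3.14, 3.14, 3.14, 3.14].

## Interface

Orientations are given as [roll, pitch, yaw] about the fixed x, y, z axes, in that order (R = Rz(yaw) Ry(pitch) Rx(roll)).
In Python, from station import move_ptp, move_straight, goto_joints, grip, hold, ik, get_state, read_camera, PlanningError, job_done, outline_of gives the robot as it stands. Calls block until the motion is done:
- move_ptp(position, orientation): joint-space move of the TCP to a pose.
- move_straight(position, speed=0.15, orientation=None, guard=None): straight line of the TCP; orientation=None keeps the orientation; speed is the mean speed in m/s. With guard (N) it stops when the force on the tool has changed by that much, and returns True; else False.
- goto_joints(angles): joint-space move.
- grip(opening, effort=None): finger opening in m; effort is the grip in N (None keeps the last); returns when the fingers have stopped.
- hold(seconds).
- ik(position, orientation): joint angles nearest the present ones, or None.
- get_state(): the state.
- read_camera(name): name is "side" or "top" or "wrist"; returns a dict with "pixels" (480x640x3 uint8, blue, green, red), "intrinsics" (3x3 intrinsics, pixels), "T" (4x4, takes a point from camera to world coordinates). Camera axes: x right, y down, z forward; pixel columns grow to the right and rows downward; lengths in m; the calibration is good to about 2 mm. A picture is of the moment at which its call begins. There is no depth.
A pose or a line that the arm cannot do raises PlanningError and nothing moves.
- job_done(): hands the job in; it is judged then, once.
Trained networks look in the newest picture that a camera, given by its name, has taken for a name from the list of things; names that differ only in an ending like _2 or _b are one class to them, and where a whole thing is asked for, a point or a joint stands for the part that bears it (a point fixed in the world has none). Each returns a list of dicts, best first, with "score" (0 to 1); they miss things now and then, are a little off and sometimes report something else, mostly with a low value. They report only what shows in the picture. A call takes as long as a camera call.
- outline_of(target, camera): "pixels" (480x640 bool, what is visible of it) and "extent" ([left, top, width, height] in pixels, round what is visible of it).
The state is a dict: "clock": time; "joint_pos": joint angles; "joint_velocities": joint speeds; "tau": joint torques, N m; "ee_pos": TCP position; "tool_rot": TCP orientation; "wrist_force": force on the tool from outside, world axes, zero at the start; "moment": the same for the moment, N m; "gripper_width": finger opening in m; "finger_force": force on a finger pad.
Only numpy, scipy, OpenCV 4.12 (cv2) and the standard library are available. Lean on these libraries where they do the work, as an engineer would, in place of code of your own. Each camera call takes 0.05 s, during which the arm holds its last target. There are 200 camera calls.

## Working session

There is one attempt and no reset: what is moved stays moved. The work goes in short steps, each a Python script; the robot and the scene stay as the last script left them, time stands still between calls to the robot, and variables do not carry over. Pictures are saved under pics/ and viewed, at most 10 in all, crops included, and the job is handed in when it is done.

```bash
mkdir -p pics; cat > h.py <<'E'
import numpy as np, cv2
from station import *
def ray(c,uv):
    K=np.array(c["intrinsics"]);T=np.array(c["T"])
    d=T[:3,:3]@np.linalg.solve(K,[uv[0],uv[1],1.]);return T[:3,3],d
def onz(c,uv,z):
    o,d=ray(c,uv);return o+d*(z-o[2])/d[2]
def proj(c,p):
    K=np.array(c["intrinsics"]);T=np.array(c["T"])
    q=K@(T[:3,:3].T@(np.array(p)-T[:3,3]));return q[:2]/q[2]
E
python3 - <<'E'
from h import *
for n in ("top","side"):
    c=read_camera(n); cv2.imwrite(f"pics/{n}0.png",c["pixels"]); print(n,np.round(c["T"],3).tolist(),np.round(c["intrinsics"],1).tolist())
    for t in ("penetrometer","turntable","tall_post","rod_knob","cement_disc","spare_ring","flat_spatula","lab_timer"):
        r=outline_of(t,n)
        for x in r[:2]:
            ys,xs=np.nonzero(x["pixels"]); print(t,round(x["score"],2),x["extent"],(xs.mean().round(1),ys.mean().round(1)) if len(xs) else None)
E
```

```text
top [[0.019, -0.991, 0.135, 0.456], [-1.0, -0.02, -0.009, 0.049], [0.011, -0.134, -0.991, 1.177], [0.0, 0.0, 0.0, 1.0]] [[557.8, 0.0, 320.1], [0.0, 557.8, 238.5], [0.0, 0.0, 1.0]]
penetrometer 0.67 [306.0, 162.8, 123.3, 151.2] (np.float64(365.5), np.float64(239.0))
turntable 0.74 [318.4, 208.2, 104.7, 101.2] (np.float64(369.3), np.float64(261.5))
tall_post 0.97 [320.9, 209.3, 99.7, 101.3] (np.float64(369.1), np.float64(261.5))
rod_knob 0.67 [372.3, 230.4, 9.3, 15.0] (np.float64(377.6), np.float64(237.6))
cement_disc 0.93 [353.9, 242.7, 32.8, 30.4] (np.float64(371.4), np.float64(258.6))
cement_disc 0.4 [368.2, 230.0, 17.3, 14.9] (np.float64(377.6), np.float64(237.8))
spare_ring 0.74 [239.9, 254.6, 47.9, 46.4] (np.float64(265.6), np.float64(278.4))
flat_spatula 0.66 [443.2, 167.5, 34.8, 124.5] (np.float64(459.0), np.float64(227.7))
lab_timer 0.98 [245.5, 192.9, 38.0, 33.2] (np.float64(264.8), np.float64(208.1))
side [[0.913, -0.357, 0.197, 0.362], [-0.408, -0.787, 0.463, -0.55], [-0.01, -0.503, -0.864, 1.237], [0.0, 0.0, 0.0, 1.0]] [[567.5, 0.0, 318.5], [0.0, 567.5, 241.7], [0.0, 0.0, 1.0]]
penetrometer 0.95 [264.3, 227.6, 148.6, 137.8] (np.float64(336.9), np.float64(299.8))
turntable 0.82 [272.4, 264.3, 95.3, 84.8] (np.float64(319.7), np.float64(309.6))
tall_post 0.93 [277.4, 266.7, 87.6, 82.7] (np.float64(320.0), np.float64(309.7))
rod_knob 0.55 [320.9, 259.4, 14.1, 31.2] (np.float64(328.4), np.float64(267.3))
cement_disc 0.94 [304.7, 284.1, 30.8, 29.9] (np.float64(320.0), np.float64(297.3))
spare_ring 0.78 [251.2, 222.5, 41.1, 37.5] (np.float64(269.6), np.float64(243.4))
spare_ring 0.54 [337.0, 338.8, 97.5, 74.3] (np.float64(385.9), np.float64(373.7))
flat_spatula 0.6 [334.4, 340.3, 101.0, 69.6] (np.float64(386.3), np.float64(373.4))
```

```bash
python3 - <<'E'
import cv2
a=cv2.imread("pics/top0.png")[150:330,220:490];b=cv2.imread("pics/side0.png")[210:420,235:445]
cv2.imwrite("pics/ct.png",cv2.resize(a,None,fx=2.9,fy=2.9,interpolation=cv2.INTER_CUBIC))
cv2.imwrite("pics/cs.png",cv2.resize(b,None,fx=2.8,fy=2.8,interpolation=cv2.INTER_CUBIC))
E
```

```text
(no output)
```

View pics/ct.png

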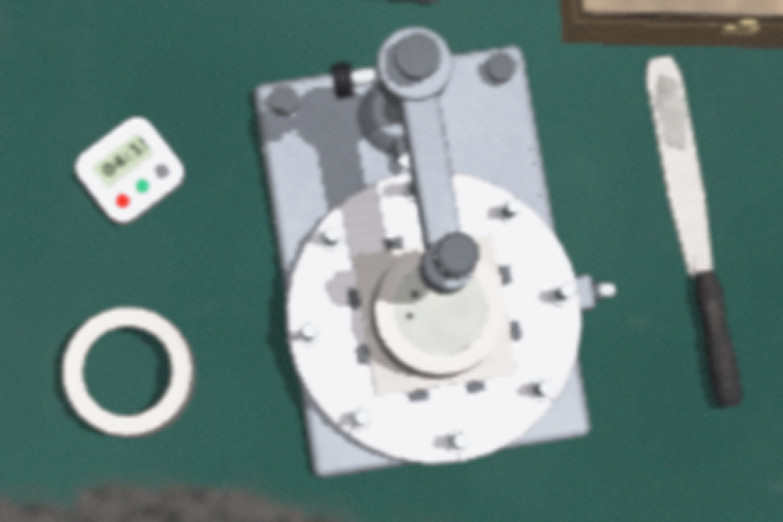

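View pics/cs.png

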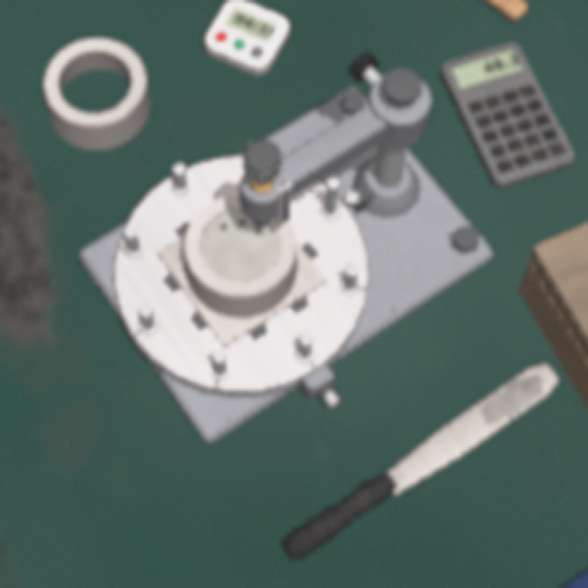

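Top view: the column is at the back. Dark marks are at crop (415,293) and (410,316), and a third is probably under the rod. In the side view the post at the back, near crop (333,190), looks tallest. Next I compute the pose.

```bash
python3 - <<'E'
from h import *
from scipy.optimize import least_squares
tops=read_camera("top"); side=read_camera("side")
obs=[]
for n,c in(("top",tops),("side",side)):
    for t,z in (("turntable",.042),):
        m=outline_of(t,n)[0]["pixels"].astype(np.uint8)
        k=max(cv2.findContours(m,cv2.RETR_EXTERNAL,cv2.CHAIN_APPROX_NONE)[0],key=cv2.contourArea)
        h=cv2.convexHull(k)[:,0]
        P=np.array([onz(c,p,z)[:2] for p in h])
        f=least_squares(lambda v:np.hypot(P[:,0]-v[0],P[:,1]-v[1])-.104,P.mean(0),loss="soft_l1",f_scale=.002)
        print(n,f.x.round(4),np.sqrt((f.fun**2).mean()).round(4))
# hand-read post tops in top crop -> world
ct=np.array([(505,211),(330,237),(305,332),(360,417),(457,440),(542,388),(562,290)])/2.9+[220,150]
P=np.array([onz(tops,p,.070)[:2] for p in ct]); print(P.round(3).tolist())
f=least_squares(lambda v:np.hypot(P[:,0]-v[0],P[:,1]-v[1])-.09,P.mean(0));C=f.x
a=np.degrees(np.arctan2(*(P-C).T[::-1]));print("C",C.round(4),a.round(1),f.fun.round(3),"phase",((a+22.5)%45-22.5).round(1))
def kn(c,n):
    m=outline_of("rod_knob",n)[0]; print(m["score"],m["extent"]); 
K=onz(tops,np.array((457,247))/2.9+[220,150],.219);print("knob",K.round(4))
K2=onz(side,np.array((262,155))/2.8+[235,210],.219);print("knob side",K2.round(4))
col=onz(tops,np.array((417,57))/2.9+[220,150],.194);print("col",col.round(4))
print(get_state()["clock"])
E
```

```text
top [ 0.5703 -0.0624] 0.0007
side [ 0.5709 -0.0661] 0.0023
[[0.641, -0.109], [0.62, 0.012], [0.554, 0.028], [0.497, -0.01], [0.482, -0.076], [0.519, -0.134], [0.587, -0.148]]
C [ 0.5691 -0.0601] [ -34.2   54.8   99.7  145.4 -169.4 -124.1  -78.8] [-0.003 -0.001 -0.    -0.002 -0.002 -0.    -0.   ] phase [10.8  9.8  9.7 10.4 10.6 10.9 11.2]
knob [ 0.5936 -0.0589  0.219 ]
knob side [ 0.5903 -0.0638  0.219 ]
col [ 0.7166 -0.0361  0.194 ]
1.1
```

```bash
cat >> h.py <<'E'
C=np.array([.570,-.062]);PHI=np.radians(10.2)
def at(r,a,z): return [C[0]+r*np.cos(PHI+a),C[1]+r*np.sin(PHI+a),z]
def down(y): return [np.pi,0,y]
E
python3 - <<'E'
from h import *
s=get_state();print(s["tool_rot"])
for y in (PHI,PHI+np.pi,PHI-np.pi):
    print(y,ik(at(.02,0,.36),down(y)))
y=PHI
q=ik(at(.02,0,.36),down(y))
if q is None or abs(q[5])>2.4: raise SystemExit
move_ptp(at(.02,0,.36),down(y))
c=read_camera("wrist");cv2.imwrite("pics/w1.png",c["pixels"])
for t in ("rod_knob","turntable","penetrometer"):
    for x in outline_of(t,"wrist")[:2]:
        ys,xs=np.nonzero(x["pixels"]);print(t,round(x["score"],2),x["extent"],xs.mean().round(1),ys.mean().round(1))
print("pred knob top",proj(c,at(.02,0,.219)),"col",proj(c,at(.15,0,.194)))
for i in range(8): print(i,proj(c,at(.09,i*np.pi/4,.076)).round(0), proj(c,at(.09,i*np.pi/4,.096)).round(0))
print(get_state()["clock"],get_state()["joint_pos"])
E
```

```text
[ 3.14157383e+00 -2.22932623e-06  2.74884826e+00]
0.1780235837034216 [-2.17217217e-01  7.38906509e-02  1.53601691e+00 -4.44089210e-16
  1.53168509e+00  1.17555553e+00]
3.3196162372932148 [-0.21721722  0.07389065  1.53601691  0.          1.53168509 -1.96603713]
-2.9635690698863715 [-0.21721722  0.07389065  1.53601691  0.          1.53168509 -1.96603713]
rod_knob 0.58 [312.8, 195.0, 29.8, 37.1] 326.9 213.6
rod_knob 0.44 [247.5, 113.1, 157.5, 156.4] 326.3 190.4
turntable 0.83 [245.0, 108.1, 162.3, 158.5] 326.0 190.3
penetrometer 0.94 [241.1, 12.8, 183.9, 258.4] 327.0 140.7
pred knob top [323.9768794  217.76301584] col [324.17637767  43.49068875]
0 [324. 121.] [324. 121.]
1 [268. 145.] [266. 147.]
2 [249. 199.] [246. 203.]
3 [273. 249.] [271. 255.]
4 [324. 268.] [324. 275.]
5 [375. 249.] [377. 255.]
6 [399. 199.] [403. 204.]
7 [380. 145.] [383. 147.]
3.9083 [-2.16163618e-01  7.40221504e-02  1.53613795e+00  1.08886060e-04
  1.53168015e+00  1.17552785e+00]
```

View pics/w1.png

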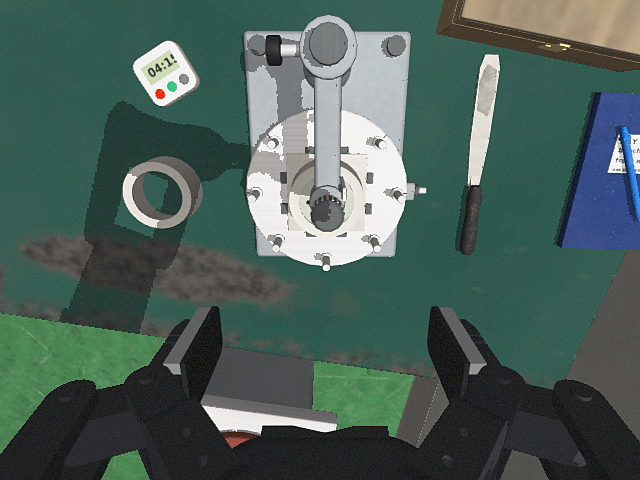

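The wrist view shows the knob at about (327,212), the column at (328,43), and posts matching the prediction within about 4 px right and 5 px up. No visible post is tall, so the tall one is the hidden one under the arm at the back. I'll refine with a circle fit and a closer look at the knob.

```bash
python3 - <<'E'
from h import *
from scipy.optimize import least_squares
def fit(n):
    c=read_camera(n);m=outline_of("turntable",n)[0]["pixels"].astype(np.uint8)
    k=max(cv2.findContours(m,cv2.RETR_EXTERNAL,cv2.CHAIN_APPROX_NONE)[0],key=cv2.contourArea)
    P=np.array([onz(c,p,.042)[:2] for p in cv2.convexHull(k)[:,0]])
    f=least_squares(lambda v:np.hypot(P[:,0]-v[0],P[:,1]-v[1])-.104,P.mean(0),loss="soft_l1",f_scale=.002)
    print(n,f.x.round(4),np.abs(f.fun).mean().round(4));return c
c=fit("wrist")
for uv,z in (((328,43),.194),((272,144),.076),((382,142),.076),((326,265),.076)): print(uv,onz(c,uv,z).round(4))
# closer look, tool held nearer and back a little along -column direction
move_straight(at(.02,0,.29),speed=.15)
c=fit("wrist");cv2.imwrite("pics/w2.png",c["pixels"][60:420,120:520])
for x in outline_of("rod_knob","wrist")[:2]:
    ys,xs=np.nonzero(x["pixels"]);print(round(x["score"],2),x["extent"],xs.mean().round(1),ys.mean().round(1))
print("pred knob top",proj(c,at(.02,0,.219)),"bottom",proj(c,at(.02,0,.195)))
E
```

```text
wrist [ 0.5703 -0.0644] 0.001
(328, 43) [ 0.7186 -0.0386  0.194 ]
(272, 144) [0.6232 0.0076 0.076 ]
(382, 142) [ 0.6476 -0.1152  0.076 ]
(326, 265) [ 0.4861 -0.08    0.076 ]
wrist [ 0.57   -0.0646] 0.0016
0.67 [303.4, 218.2, 46.9, 47.8] 326.1 243.0
pred knob top [322.06316798 249.71090337] bottom [322.26025451 236.87789019]
```

View pics/w2.png

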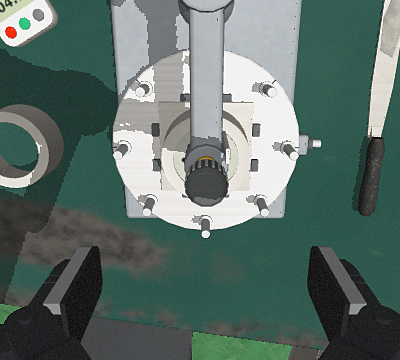

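```bash
sed -i 's/^C=.*/C=np.array([.5702,-.0643]);PHI=np.radians(10.0)/' h.py
python3 - <<'E'
from h import *
def st(m): s=get_state();print(m,round(s["clock"],2),s["ee_pos"].round(4) if hasattr(s["ee_pos"],"round") else s["ee_pos"],np.round(s["wrist_force"],1),round(s["gripper_width"],4),np.round(s["finger_force"],1))
c=read_camera("wrist");print("knob by wrist",onz(c,(327,246),.219).round(4),at(.02,0,.219))
move_straight(at(.02,0,.25),.15); st("above")
g=move_straight(at(.02,0,.188),.06,guard=6);st(f"down {g}")
if g: raise SystemExit
grip(.02,60);st("gripped")
if get_state()["gripper_width"]<.024: raise SystemExit
p=get_state()["ee_pos"]
move_straight([p[0],p[1],p[2]+.031],.04);hold(.3);st("lifted")
c=read_camera("side");cv2.imwrite("pics/s1.png",cv2.resize(c["pixels"][210:420,235:445],None,fx=2.8,fy=2.8,interpolation=cv2.INTER_CUBIC))
E
```

```text
knob by wrist [ 0.5931 -0.0614  0.219 ] [np.float64(0.5898961550602442), np.float64(-0.06082703644666139), 0.219]
above 5.24 [ 0.5896 -0.0608  0.2497] [-0.4 -0.5  0.3] 0.0849 0.0
down False 6.42 [ 0.5904 -0.0609  0.1886] [0.3 0.1 0.6] 0.0854 0.0
gripped 7.01 [ 0.5897 -0.0597  0.1882] [-1.7  4.7  2.5] 0.0258 58.8
lifted 8.24 [ 0.5897 -0.0597  0.2191] [ 3.7  1.5 -9.1] 0.0259 59.4
```

View pics/s1.png

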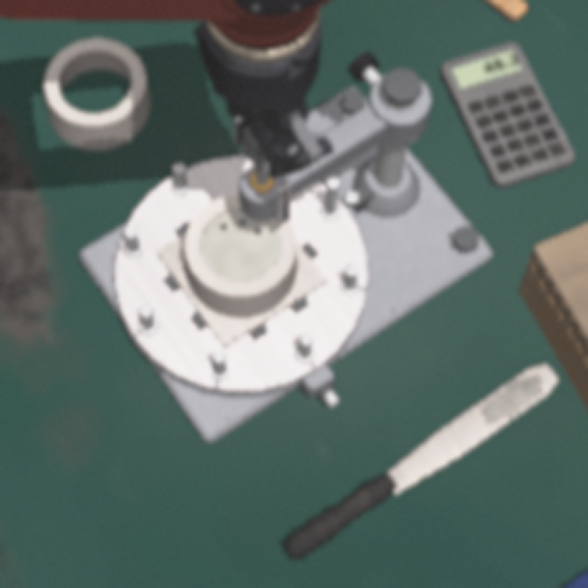

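Lifted: the wrist force is −9 N and the knob sits about 31 mm higher. The back post at crop (333,190) is visibly longer than the others. I'll release and go up.

```bash
python3 - <<'E'
from h import *
grip(.085);p=get_state()["ee_pos"]
print(get_state()["wrist_force"])
move_straight([p[0],p[1],.33],.2)
c=read_camera("wrist");T=np.array(c["T"]);s=get_state()
print("cam pos rel TCP",T[:3,3]-s["ee_pos"],"fwd",T[:3,2],s["clock"])
cv2.imwrite("pics/w3.png",c["pixels"][60:420,120:520])
# marks/knob: check knob height by side camera and tool
s_=read_camera("side")
for x in outline_of("rod_knob","side")[:2]: print(x["score"],x["extent"])
for z in (.219,.25): print(z,proj(s_,at(.02,0,z)))
cv2.imwrite("pics/s2.png",cv2.resize(s_["pixels"][210:420,235:445],None,fx=2.8,fy=2.8,interpolation=cv2.INTER_CUBIC))
for a in (-90,-135,-180,-225):
    r=np.radians(a)
    for k in (0,1,-1,2): 
        q=ik(at(.09,r,.052),down(PHI+r+k*np.pi))
        print(a,k,None if q is None else np.round(q,2))
E
```

```text
[-1.08697131 -0.78958676  0.22259996]
cam pos rel TCP [0.08433257 0.01358047 0.14299407] fwd [-0.32470393 -0.05790437 -0.94404155] 9.65
0.46 [320.6, 254.0, 14.1, 18.6]
0.219 [327.76928292 264.23006234]
0.25 [327.83320483 256.89333412]
-90 0 None
-90 1 [-0.37  0.38  1.77  0.    0.99 -0.55]
-90 -1 [-0.37  0.38  1.77  0.    0.99 -0.55]
-90 2 None
-135 0 None
-135 1 [-0.39  0.26  1.94 -0.    0.94  0.22]
-135 -1 [-0.39  0.26  1.94 -0.    0.94  0.22]
-135 2 None
-180 0 [-0.31  0.17  2.05  0.    0.92 -2.05]
-180 1 [-0.31  0.17  2.05 -0.    0.92  1.09]
-180 -1 [-0.31  0.17  2.05 -0.    0.92  1.09]
-180 2 [-0.31  0.17  2.05  0.    0.92 -2.05]
-225 0 [-0.17  0.18  2.03  0.    0.92 -1.13]
-225 1 [-0.17  0.18  2.03 -0.    0.92  2.01]
-225 -1 [-0.17  0.18  2.03 -0.    0.92  2.01]
-225 2 [-0.17  0.18  2.03  0.    0.92 -1.13]
```

View pics/s2.png

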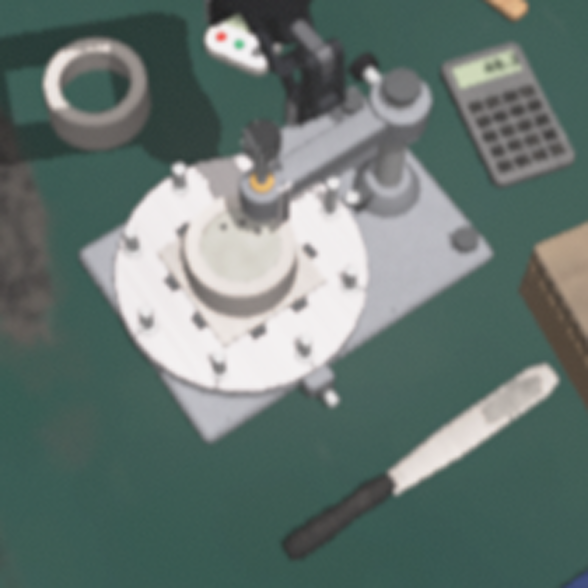

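The rod is up: the knob is at crop (262,137) with bare rod below it, and the table hasn't turned. To keep the wrist camera away from the knob I'll point it outward. I'll cage the front post and sweep it to the left for two clicks, then repeat for one click.

```bash
cat >> h.py <<'E'
def st(m):
    s=get_state();print(m,round(s["clock"],2),np.round(s["ee_pos"],4),np.round(s["wrist_force"],1),round(s["gripper_width"],4))
def sweep(a0,a1,guard=6,step=15):
    D=np.radians
    yaw=lambda a:down(PHI+D(a)+2*np.pi if a<-170 else PHI+D(a))
    move_ptp(at(.09,D(a0),.30),yaw(a0)); grip(.036,20)
    move_straight(at(.09,D(a0),.11),.2)
    if move_straight(at(.09,D(a0),.054),.06,guard=guard): st("hit");return False
    grip(.016,20); st("caged")
    n=int(round(abs(a1-a0)/step))
    for a in np.linspace(a0,a1,n+1)[1:]:
        move_straight(at(.09,D(a),.054),.07,orientation=yaw(a)); st(f"a={a:.0f}")
    hold(.3); grip(.036,20); hold(.2)
    move_straight(at(.09,D(a1),.12),.1); st("up")
    return True
E
python3 - <<'E'
from h import *
print(sweep(-180,-225))
p=get_state()["ee_pos"]
c=read_camera("side");cv2.imwrite("pics/s3.png",cv2.resize(c["pixels"][210:420,235:445],None,fx=2.8,fy=2.8,interpolation=cv2.INTER_CUBIC))
E
```

```text
caged 15.52 [ 0.4818 -0.08    0.0543] [ 0.9  1.2 -0.6] 0.0162
a=-195 16.0 [ 0.4811 -0.0576  0.0544] [ 0.2 -2.4  0.6] 0.016
a=-210 16.48 [ 0.486  -0.0321  0.0542] [2.8 6.4 1.9] 0.0162
a=-225 16.97 [ 0.496  -0.013   0.0538] [-0.3 -0.1  0.1] 0.0158
up 18.61 [ 0.4959 -0.0126  0.1195] [-0.6  0.2 -0.1] 0.0358
True
```

View pics/s3.png

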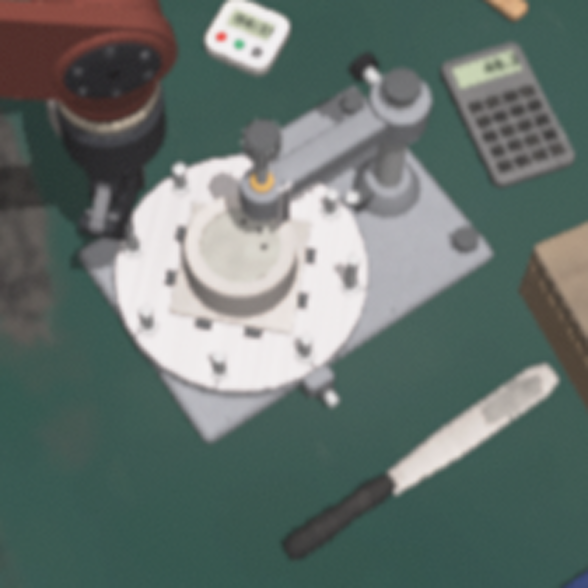

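The first click worked: the tall post is now back-right at crop (349,272), which confirms the count. Two more clicks.

```bash
python3 - <<'E'
from h import *
for i in range(2):
    if not sweep(-225,-270): break
    if i==0:
        p=get_state()["ee_pos"]; move_straight([p[0],p[1],.2],.2)
p=get_state()["ee_pos"]; move_straight([p[0],p[1],.3],.2)
move_ptp(at(.02,0,.36),down(PHI)); st("over knob")
grip(.085)
c=read_camera("side");cv2.imwrite("pics/s4.png",cv2.resize(c["pixels"][210:420,235:445],None,fx=2.8,fy=2.8,interpolation=cv2.INTER_CUBIC))
c=read_camera("wrist");cv2.imwrite("pics/w4.png",cv2.resize(c["pixels"][80:300,200:460],None,fx=2.5,fy=2.5,interpolation=cv2.INTER_CUBIC))
E
```

```text
caged 22.14 [ 0.4967 -0.0127  0.0543] [ 0.4 -0.1 -0.5] 0.0159
a=-240 22.62 [0.5108 0.0035 0.0537] [-3.6 -5.3  1.8] 0.0157
a=-255 23.11 [0.5339 0.0175 0.0548] [ 3.   1.7 -0. ] 0.016
a=-270 23.59 [0.5532 0.0242 0.0535] [-0.2 -0.8 -0.3] 0.0159
up 25.23 [0.554  0.0244 0.1195] [-1.3 -0.2 -0.1] 0.0356
caged 29.36 [ 0.4967 -0.0127  0.0543] [-0.2 -0.   0.2] 0.0161
a=-240 29.84 [0.5115 0.0041 0.0538] [-5.4 -3.6  1.5] 0.016
a=-255 30.32 [0.5346 0.0179 0.055 ] [ 6.   3.2 -1.2] 0.0157
a=-270 30.81 [0.5535 0.0242 0.0536] [-0.2  0.1 -1. ] 0.0161
up 32.45 [0.554  0.0244 0.1195] [-0.6 -0.6 -0.2] 0.0361
over knob 34.79 [ 0.5895 -0.0606  0.3589] [ 0.1  0.3 -0.1] 0.0361
```

View pics/w4.png

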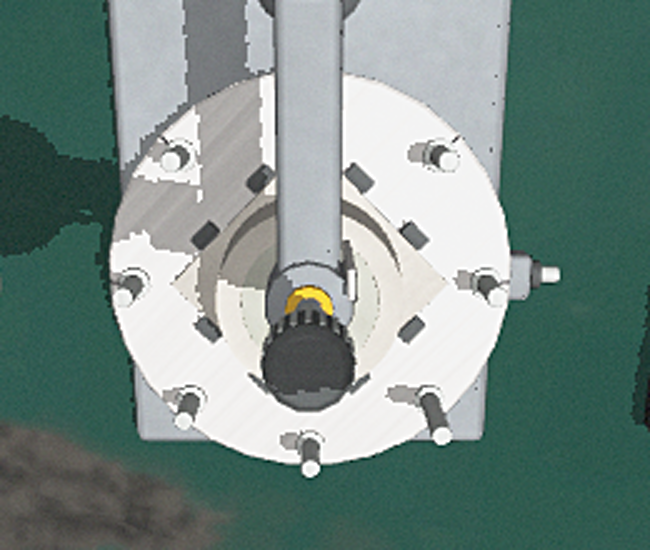

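View pics/s4.png

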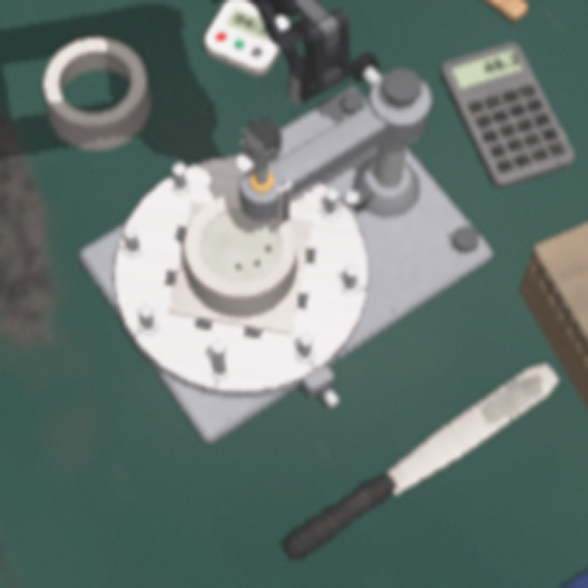

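Settled: the tall post is front-right at wrist crop (440,435), so the fourth post is under the arm at the nose. All three marks are visible in front of the rod. I'll press the knob down gently with shut fingers.

```bash
python3 - <<'E'
from h import *
grip(0,20)
move_straight(at(.0205,0,.258),.12); hold(.3); st("above")
x,y=at(.0205,0,0)[:2]
g=move_straight([x,y,.212],.015,guard=8); st(f"pressed {g}")
hold(.2); st("hold")
E
```

```text
above 37.5 [ 0.5907 -0.0608  0.2588] [ 0.1  0.4 -0.9] 0.0002
pressed True 39.96 [ 0.5904 -0.0608  0.2164] [ 0.4 -0.7  2.9] 0.0
hold 40.16 [ 0.5904 -0.0608  0.2164] [ 1.4 -0.3  3.1] 0.0003
```

```bash
python3 - <<'E'
from h import *
x,y,z=get_state()["ee_pos"]
g=move_straight([x,y,z-.003],.006,guard=6); st(f"press2 {g}")
hold(.3); st("hold")
E
```

```text
press2 True 40.47 [ 0.5904 -0.0607  0.2164] [0.1 0.1 2.4] 0.0003
hold 40.77 [ 0.5904 -0.0607  0.2164] [-0.2  0.5  3. ] -0.0
```

```bash
python3 - <<'E'
from h import *
x,y,z=get_state()["ee_pos"]
move_straight([x,y,.36],.12); hold(.3); st("up")
c=read_camera("wrist");cv2.imwrite("pics/w5.png",cv2.resize(c["pixels"][80:300,200:460],None,fx=2.5,fy=2.5,interpolation=cv2.INTER_CUBIC))
E
```

```text
up 42.41 [ 0.5903 -0.0607  0.3595] [-0.6 -0.3 -0.8] -0.0001
```

View pics/w5.png

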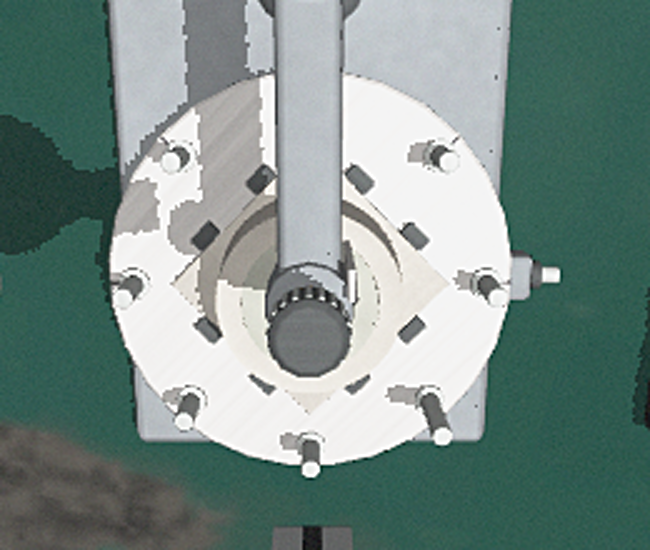

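The knob is down at crop (310,337), the table hasn't moved, and the tall post is still at (440,435). Handing in.

```bash
python3 -c "
from station import *
print(job_done())"
```

```text
the job is handed in; nothing more can be done
None
```

I lifted the rod about 31 mm, turned the table three clicks clockwise so the fourth post sits at the index nose, pressed the rod down until it stopped firmly on the disc, and handed the job in; the hand-in returned no verdict.

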